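# Move the clipped sensor cartridge from the test head to the dock

## Robot

A 6-joint arm with a two-finger parallel gripper is mounted at the origin on the work surface. World frame = base frame: x ahead of the robot, y to its left, z up, the work surface at z = 0. Lengths are in m, angles in rad, forces in N, time in s.
With the tool pointing down it reaches from about 0.375 to 0.9 m from the base axis. Payload 3.1 kg.
Tool frame: the origin (TCP) lies on the centre line of the jaws, within the pads' length; the fingertips stand 19 mm ahead of it and the grasp point (between the pads) is the TCP; z points along the fingers, y is the direction in which the jaws open and shut (so a half turn about z gives the same grasp; the last joint's range is limited). The gripper opens to 85 mm and grips with 20 to 120 N. Pads are 22 mm wide; open, the fingers measure 114 mm over their backs; the gripper's body (76 mm by 85 mm) begins 54 mm behind the grasp point. The pads swing forward as they close: fully open they stand 13 mm farther back than shut.
Start: joints at [-1.52, 0.527, 1.433, -0, 1.181, -0.178], TCP at [0.142, -0.609, 0.25] pointing down, gripper open.
Joint ranges: [-3.08, 3.08], [-0.75, 2.2], [0.22, 2.44], [-1.43, 4.57], [0, 2.65], [-2.85, 2.85]. Speed limits (rad/s): [2.79, 2.79, 3.14, 3.14, 3.14, 3.14].

## Interface

Orientations are given as a unit quaternion [x, y, z, w].
In Python, from station import manip, imaging, workorder gives the robot as it stands.
- The arm moves only by the shell command python3 -m creep 'ROWS' [FORCE]. ROWS is a JSON object of lists of equal length, an entry for each row: "claw": the finger opening in cm, from 0 to 8.54; "dp": the shift along the tool's x, y, z in cm, a list of three; "roll": the turn about the tool's z in rad. In form: {"claw": [claw, ...], "dp": [[dx, dy, dz], ...], "roll": [roll, ...]}. A call has 1 to 12 rows; each row is the pose to reach, as a shift and turn from the pose commanded when the call began, along the tool's axes at that moment; what a row does not reach only later rows make up. A row lasts 1/10 s, in which the tool goes at most 50 mm and 8.59 degrees, less where a joint would pass 70% of its speed; a pose out of reach is approached as far as the arm can. A call with a gripper value outside its range is refused whole. The fingers move at their own pace and stop on an object; FORCE is the grip in N (left out, the last holds). Time passes only in rows, so rows that repeat a pose let the fingers close. It gives the time, the measured TCP pose, the force and the opening at its end, in the units of the state.
- manip.sense(): the state, without advancing time (a new reading comes with each control period).
- imaging.snapshot(name): name is "side" or "top" or "wrist"; returns a dict with "image" (384x512x3 uint8, red, green, blue), "z_map" (384x512 float32, m along the optical axis (not along the pixel's ray), 0 where there is no reading), "vfov" (degrees; the focal length in pixels is half the picture's height over the tangent of half this angle, whatever the lens; pixels are square), "cx", "cy" (the principal point, pixels), "R" (3x3) and "t" (3): a world point X has camera coordinates R X + t. Camera axes: x right, y down, z forward; pixel columns grow to the right and rows downward; lengths in m; the calibration is good to about 2 mm. The wrist camera is an equidistant fisheye: a pixel r from the principal point sees the ray r / f radians off the axis. A picture is of the moment at which its call begins.
- workorder.sign_off(): hands the job in, once; it reports no verdict.
The state is a dict: "t": time; "q": joint angles; "qd": joint speeds; "tau": joint torques, N m; "tcp_pos": TCP position; "tool_rot": TCP orientation; "force": force on the tool from outside, world axes, zero at the start; "ft_torque": the same for the moment, N m; "finger_gap": opening from 0.0 (shut) to 1.0 (fully open).
Only numpy, scipy, OpenCV 4.12 (cv2) and the standard library are available. Lean on these libraries where they do the work, as an engineer would, in place of code of your own. Each camera call takes 0.05 s, during which the arm holds its last target.

## Task

Take the sensor cartridge off the test head and clip it into the empty dock: squeeze the release button on its side fully in and hold it while drawing the cartridge straight up, without forcing it against its catch, then set it into the dock the same way round (button on the side with the raised rib) with the button still held in, push it gently fully home and let go so that the button springs out and it is latched upright. Leave everything else on the bench where it is.

Things in the scene. Friction and masses are not known exactly. Their poses are not given: they have to be found in the camera images.
- cartridge: the sensor cartridge: a black upright block 44 (x) by 36 (y) by 55 mm (z), steel disc on top, with a stem below and a grey release button on its +y face. Origin: centre of the block's underside, which rests on the socket's collar when clipped in; z up. 150 to 210 g in all. Take it across y, one finger on the button, one on the plain -y face: 43 mm wide with the button out, 37 mm with it fully in
- stem_foot (a point): centre of the lower end of the cartridge's stem, 28 mm below its origin; axes as the cartridge's. The stem is grey, 24 (x) by 18 (y) mm; its lowest 6 mm taper to 18 by 12 mm
- release (a joint): travel in m of the release button into the block, along the cartridge's -y: 0 = out, 0.006 = fully in. A spring pushes it out with 5 N when out, 11.5 N when fully in. It carries the steel hook that catches under the socket's lip; the hook is clear of the lip from 0.0045 on at the latest, and the catch does not yield to a strong pull. A light grip leaves it part in
- hook (a point): top edge of the hook, 13.5 mm along the cartridge's +y and 11.5 mm below its origin when the button is out: it then stands 4.5 mm out of the stem's +y side. It moves with the button. Flat above, sloped below; clicking it into a socket without holding the button in takes a hard push, so hold the button in while seating
- release_face (a point): centre of the button's outer face, 25 mm along the cartridge's +y from its axis and 30 mm above its origin when out; the face is 22 mm wide (x) and 24 mm high (z); axes as the cartridge's
- test_head_mouth (a point): centre of the mouth of the test head's socket, 76 mm above the bench; z up, +y to the side with the lip. Collar 56 (x) by 52 (y) mm, 34 mm high; hole 26 (x) by 20 (y) mm, 30 mm deep. At the start the cartridge sits in it, its axes parallel to these
- test_head: the test head: a fixed grey instrument case 42 mm high, from -75 to +45 mm in x and 55 mm either way in y from its origin, which lies on the bench straight below the socket's centre
- dock_mouth (a point): centre of the mouth of the dock's socket, 64 mm above the bench; z up, +y to the side with the lip. Collar and hole as the test head's. Cartridge fully home: its origin at this point (within 1 mm of side play), its axes parallel to these
- dock_rib (a point): middle of the raised rib (30 x 4 x 3 mm) on the dock collar's top, 23.5 mm along +y from the mouth's centre; the test head has the same. Under it a 10 mm high lip tops an open window where the hook catches. In the opposite wall a sprung rubber pad rubs on the stem: sliding in or out drags (up to some 10 N), and the cartridge does not drop in by its weight
- dock: the dock: a fixed white base 100 x 100 x 30 mm with the socket collar on its middle; origin on the bench below the socket's centre
- fitting: bystander, to be left alone: small brass fitting, 26 mm across, 38 mm tall, standing; origin at the centre of its underside
- flux_bottle: bystander, to be left alone: white bottle, 30 mm across, 70 mm tall; origin at the centre of its underside
- screwdriver: bystander, to be left alone: black-handled screwdriver, 170 mm, lying; origin at the centre of its underside
- parts_tray: bystander, to be left alone: open blue tray, 100 x 130 x 35 mm; origin at the centre of its underside
- carton: bystander, to be left alone: cardboard carton, 80 x 110 x 50 mm; origin at the centre of its underside
- wrench: bystander, to be left alone: wrench, 160 mm, lying; origin at the centre of its underside
- tip_pot: bystander, to be left alone: dark steel pot, 60 mm across, 45 mm tall; origin at the centre of its underside
- regulator_cap: bystander, to be left alone: aluminium cap, 48 mm across, 42 mm tall; origin at the centre of its underside
Mind the look-alikes: they are no part of the job. Leave any orange or purple look-alike of the cartridge alone. Leave any pink or red look-alike of the test_head alone.

How it is judged:
By the outcome, as a careful person would: the job done as asked, in the order asked, and still so for the second after the job is handed in, with the robot touching nothing.
It also fails if it takes over 54 s, if anything falls off the work surface, if the arm or the gripper's body presses on something with over 40 N, if the wrist force passes 120 N, or if a joint passes its speed limit or range.

## Working session

There is one attempt and no reset: what is moved stays moved. The work goes in short steps, Python scripts to look and compute and a shell command to move; the robot and the scene stay as the last step left them, time stands still between calls to the robot, and variables do not carry over. Pictures are saved under pics/ and viewed, and the job is handed in when it is done.

```bash
ls -la; mkdir -p pics
python3 - <<'E'
from station import manip, imaging
import cv2,pickle
s=manip.sense(); print(s)
for n in ["side","top","wrist"]:
    d=imaging.snapshot(n); pickle.dump(d,open(f"{n}0.pkl","wb"))
    cv2.imwrite(f"pics/{n}0.png",d["image"][:,:,::-1]); print(n,d["vfov"],d["cx"],d["cy"],d["R"],d["t"])
E
```

```text
total 12
drwxr-xr-x  3 agent agent 4096 Dec  6 08:35 .
drwxr-xr-x 23 root  root  4096 Dec  6 08:35 ..
drwxr-xr-x  2 agent agent 4096 Dec  6 08:35 pics
{'t': 0.0, 'q': array([-1.51950524e+00,  5.28478477e-01,  1.43393047e+00, -8.42156423e-06,
        1.18140730e+00, -1.78518137e-01]), 'qd': array([-0.00071216, -0.00064443,  0.0001947 ,  0.00017071,  0.00085084,
        0.00086343]), 'tau': array([-9.51750917e-04, -4.42342615e+01, -1.78026563e+01, -1.70161447e-04,
        8.55073653e-03, -1.26412630e-05]), 'tcp_pos': array([ 0.14234927, -0.60786183,  0.24931706]), 'tool_rot': array([ 9.93404927e-01,  1.14653453e-01,  6.67918859e-05, -1.10979833e-03]), 'force': array([ 0.60132023, -0.67636196,  0.04151288]), 'ft_torque': array([-0.0210122 , -0.01904144, -0.01273064]), 'finger_gap': 0.9982640168262282}
side 57.56727825108554 257.54049016143426 188.90085887142445 [[-0.95252831 -0.30440715  0.00510976]
 [-0.23608716  0.72794117 -0.6437115 ]
 [ 0.19223078 -0.61435978 -0.76525119]] [0.48167104 0.18944235 0.78901028]
top 51.358710630565874 256.3217525534549 186.81297985166466 [[ 0.02902084 -0.9995694   0.00433631]
 [-0.99525337 -0.02929813 -0.09280278]
 [ 0.09288986 -0.00162251 -0.99567507]] [-0.01349158  0.54163455  1.04109145]
wrist 65.70646984690485 249.4370663726525 192.53157508452446 [[ 0.22812295 -0.97362999 -0.00213431]
 [-0.92059273 -0.21640885  0.32507881]
 [-0.31696836 -0.0721931  -0.94568452]] [-0.6240972  -0.04353856  0.38053943]
```

View pics/side0.png

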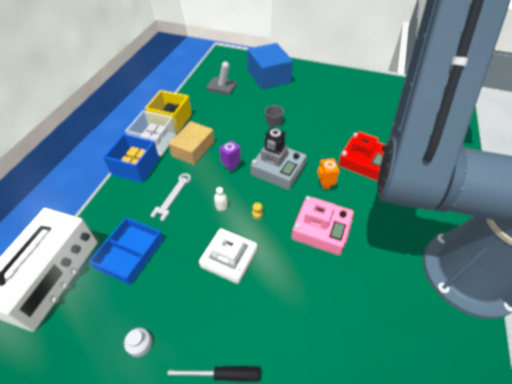

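View pics/top0.png

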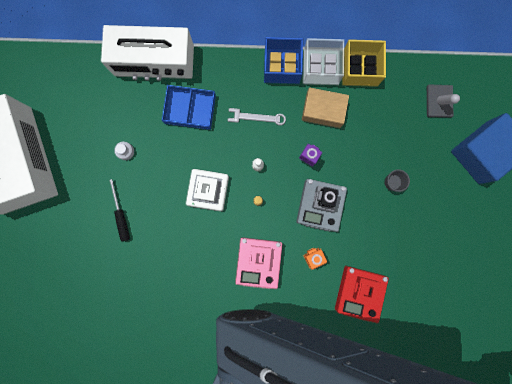

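View pics/wrist0.png

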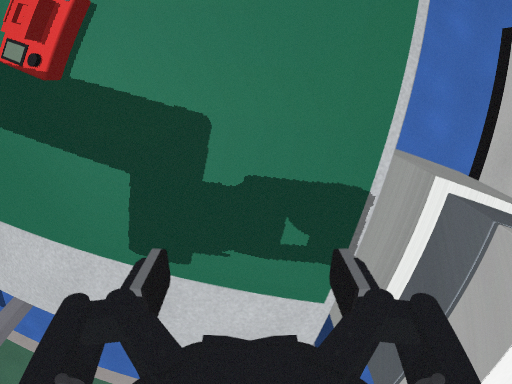

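The side view shows the grey test head near (278,165) with the black cartridge on top at (274,140), and the white dock at (228,255). In the top view the head is at (322,206), the cartridge at (328,197) and the dock at (207,189). I'll zoom in to find the ribs and button.

Run:
```python
import cv2,pickle,numpy as np
d=pickle.load(open("top0.pkl","rb"));s=pickle.load(open("side0.pkl","rb"))
A=cv2.resize(d["image"][170:240,290:355,::-1],(380,400),interpolation=cv2.INTER_CUBIC)
B=cv2.resize(d["image"][160:220,178:238,::-1],(400,400),interpolation=cv2.INTER_CUBIC)
cv2.imwrite("pics/z_top.png",np.hstack([A,B]))
A=cv2.resize(s["image"][120:195,240:315,::-1],(400,400),interpolation=cv2.INTER_CUBIC)
B=cv2.resize(s["image"][220:290,190:265,::-1],(400,400),interpolation=cv2.INTER_CUBIC)
cv2.imwrite("pics/z_side.png",np.hstack([A,B]))
```

```text
(no output)
```

View pics/z_top.png

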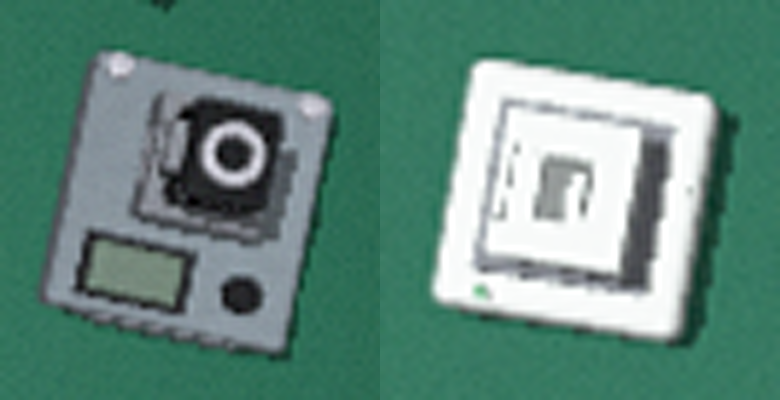

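View pics/z_side.png

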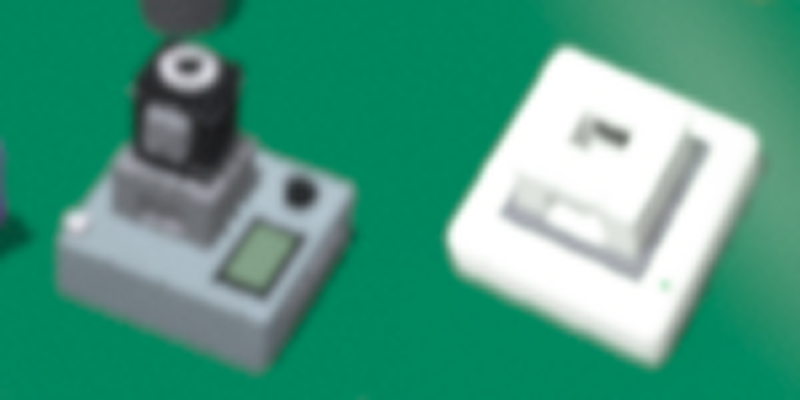

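In both zooms the button and rib are on the left of the top view (world +y). The cartridge and dock are yawed by similar small angles, and the dock's window is visible on the same side. Next I'll measure with depth-based height bands.

```bash
cat > h.py <<'E'
import numpy as np,cv2,pickle
def foc(d): return 384/2/np.tan(np.radians(d["vfov"]/2))
def cloud(d):
    z=d["z_map"];f=foc(d);v,u=np.mgrid[:384,:512]
    c=np.stack([(u-d["cx"])/f*z,(v-d["cy"])/f*z,z],-1)
    return (c-d["t"])@d["R"]          # R^T (c-t)
def ray(d,uv,h):
    uv=np.atleast_2d(uv).astype(float);f=foc(d)
    r=np.c_[(uv[:,0]-d["cx"])/f,(uv[:,1]-d["cy"])/f,np.ones(len(uv))]@d["R"]
    o=-d["R"].T@d["t"]
    return o+r*((h-o[2])/r[:,2])[:,None]
def proj(d,X):
    c=np.atleast_2d(X)@d["R"].T+d["t"];f=foc(d)
    return np.c_[c[:,0]/c[:,2]*f+d["cx"],c[:,1]/c[:,2]*f+d["cy"]]
def rect(P):
    (c,s,a)=cv2.minAreaRect((P[:,:2]*1000).astype(np.float32))
    return np.round(c,1),np.round(s,1),round(a,1)
E
python3 - <<'E'
from h import *
for n in ["top","side"]:
    d=pickle.load(open(n+"0.pkl","rb")); P=cloud(d); Z=P[...,2]; img=d["image"].astype(int)
    # bench check
    g=(img[...,1]>img[...,0]*1.6)&(img[...,1]>60)&(d["z_map"]>0)
    print(n,"bench z",np.median(Z[g]),Z[g].std())
    boxes={"head":(290,170,355,240),"dock":(178,160,238,220)} if n=="top" else {"head":(240,120,315,195),"dock":(190,220,265,290)}
    for k,(a,b,c,e) in boxes.items():
        Q=P[b:e,a:c].reshape(-1,3)
        bands=[(.037,.047),(.071,.081),(.126,.137)] if k=="head" else [(.025,.035),(.059,.066)]
        for lo,hi in bands:
            q=Q[(Q[:,2]>lo)&(Q[:,2]<hi)]
            if len(q)>5: print(k,lo,len(q),np.round(np.median(q[:,2]),4),rect(q),q.mean(0).round(4))
E
```

```text
top bench z 0.0004423846877343575 0.25801062116377704
head 0.037 1309 0.0422 (array([ 499.7, -171.4]), array([109.9, 120. ]), 79.2) [ 0.4936 -0.1672  0.0422]
head 0.071 107 0.0764 (array([ 514.3, -174. ]), array([51.3, 55.8]), 79.1) [ 0.5053 -0.1627  0.0764]
head 0.126 267 0.1318 (array([ 514.2, -173.5]), array([36.2, 43.9]), 78.1) [ 0.5141 -0.1731  0.1317]
dock 0.025 901 0.0303 (array([531.9, 133.8]), array([99.7, 99.5]), 82.3) [0.5302 0.1318 0.0303]
dock 0.059 298 0.0638 (array([531.7, 133.9]), array([52.8, 55.7]), 81.9) [0.5322 0.1332 0.0636]
side bench z 0.0008421487818893517 0.25100985834281236
head 0.037 817 0.0426 (array([ 517.9, -176.7]), array([112.2, 155.5]), 78.5) [ 0.4903 -0.1539  0.0425]
head 0.071 138 0.0765 (array([ 515.1, -175.3]), array([52.8, 55.2]), 78.8) [ 0.5109 -0.1616  0.0764]
head 0.126 177 0.1317 (array([ 516. , -175.3]), array([35.9, 44.1]), 79.8) [ 0.5149 -0.1722  0.1314]
dock 0.025 978 0.0306 (array([533.5, 133. ]), array([99.6, 99.4]), 82.6) [0.5265 0.1478 0.0306]
dock 0.059 447 0.0642 (array([533.4, 132.1]), array([53.1, 56.9]), 83.0) [0.5321 0.1329 0.064 ]
```

Both views agree with the given sizes:

| Item | Centre (mm) | Height (mm) | Yaw |
|---|---|---|---|
| Cartridge | ≈ (514.6, -174.2) | 131 (top) | ≈ -11° |
| Dock | ≈ (532.5, 133.2) | 64 (mouth) | ≈ -7.6° |

Next I'll check the rib side by depth and work out the first move.

```bash
cat >> h.py <<'E'
from scipy.spatial.transform import Rotation as Ro
def shift(s,pos,yaw_deg):
    "tool-axis shift (cm) and roll (rad) from measured pose to a tool-down pose with tool x at yaw_deg in world"
    R=Ro.from_quat(s["tool_rot"]).as_matrix()
    d=R.T@(np.array(pos)-s["tcp_pos"])*100
    yaw=np.degrees(np.arctan2(R[1,0],R[0,0]))
    roll=-np.radians((yaw_deg-yaw+180)%360-180)
    return d.round(2),round(float(roll),4),"tilt",np.round(np.degrees(np.arccos(-R[2,2])),2),"yaw",yaw.round(2)
def loc(c,yaw,off):
    a=np.radians(yaw);return np.array([c[0]+np.cos(a)*off[0]-np.sin(a)*off[1],c[1]+np.sin(a)*off[0]+np.cos(a)*off[1]])
CART=(np.array([.5146,-.1742]),-11.0); DOCK=(np.array([.5325,.1332]),-7.6)
E
python3 - <<'E'
from h import *
from station import manip
for n in ["top","side"]:
    d=pickle.load(open(n+"0.pkl","rb"));P=cloud(d).reshape(-1,3)
    a=np.radians(DOCK[1]);q=P[:,:2]-DOCK[0];l=np.c_[q@[np.cos(a),np.sin(a)],q@[-np.sin(a),np.cos(a)]]
    for y in (-23.5,23.5):
        m=(abs(l[:,0])<.012)&(abs(l[:,1]-y/1000)<.0015)&(P[:,2]>.05)
        print(n,y,m.sum(),np.median(P[m,2]))
s=manip.sense();g=loc(CART[0],CART[1],(0,.0005));print(g,shift(s,[*g,.22],CART[1]))
E
```

```text
top -23.5 10 0.06327894347135371
top 23.5 12 0.06763024679835614
side -23.5 12 0.06471349505662136
side 23.5 34 0.06327422476782615
[ 0.5146954  -0.17370919] (array([ 46.15, -33.8 ,   3.02]), 0.4218, 'tilt', np.float64(0.1), 'yaw', np.float64(13.17))
```

```bash
python3 -m creep '{"claw":[8.5,8.5,8.5,8.5,8.5,8.5,8.5,8.5,8.5,8.5,8.5,8.5],"dp":[[2,-1.5,0],[5,-3.7,0],[9,-6.6,0],[13,-9.5,0],[17,-12.5,0],[21,-15.4,0],[25,-18.3,0],[29,-21.2,0],[33,-24.2,0],[36,-26.4,0],[38,-27.8,0],[39,-28.6,0]],"roll":[0.03,0.07,0.11,0.15,0.19,0.23,0.27,0.31,0.35,0.39,0.42,0.42]}'
```

```text
t: 1.35
tcp_pos: [0.4581, -0.2393, 0.2502]
tool_rot: [0.996, -0.094, -0.0, -0.0]
force: [0.6, -0.1, 0.8]
finger_gap: 0.993
```

Run:
```python
from h import *
from station import manip
s=manip.sense();print(s["q"].round(3));g=loc(CART[0],CART[1],(0,.0005));print(g,shift(s,[*g,.20],CART[1]))
```

```text
[-0.698  0.383  1.701  0.     1.058  1.06 ]
[ 0.5146954  -0.17370919] (array([ 4.34, -7.5 ,  5.02]), 0.0047, 'tilt', np.float64(0.02), 'yaw', np.float64(-10.73))
```

```bash
python3 -m creep '{"claw":[8.5,8.5,8.5,8.5,8.5,8.5],"dp":[[1.2,-2,1],[2.6,-4.5,2.5],[3.8,-6.5,4],[4.34,-7.5,5],[4.34,-7.5,5],[4.34,-7.5,5]],"roll":[0.005,0.005,0.005,0.005,0.005,0.005]}'
python3 - <<'E'
from h import *
from station import manip,imaging
for n in ["wrist","top","side"]:
    d=imaging.snapshot(n); pickle.dump(d,open(f"{n}1.pkl","wb"))
    cv2.imwrite(f"pics/{n}1.png",d["image"][:,:,::-1])
s=manip.sense();g=loc(CART[0],CART[1],(0,.0005));print(s["tcp_pos"],g,shift(s,[*g,.106],CART[1]))
E
```

```text
t: 1.95
tcp_pos: [0.5134, -0.1765, 0.2003]
tool_rot: [0.995, -0.097, -0.0, 0.0]
force: [-0.2, -1.0, 0.2]
finger_gap: 0.998
[ 0.51359196 -0.17698782  0.20101041] [ 0.5146954  -0.17370919] (array([ 0.03, -0.35,  9.5 ]), -0.0046, 'tilt', np.float64(0.07), 'yaw', np.float64(-11.26))
```

View pics/wrist1.png

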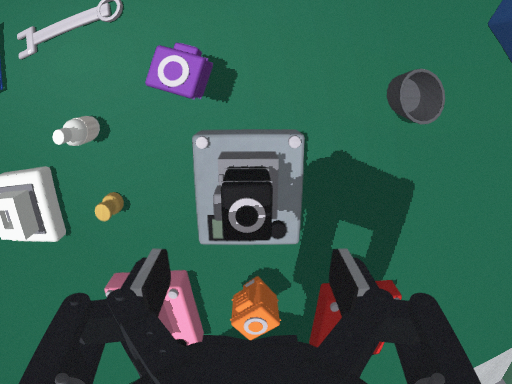

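View pics/side1.png

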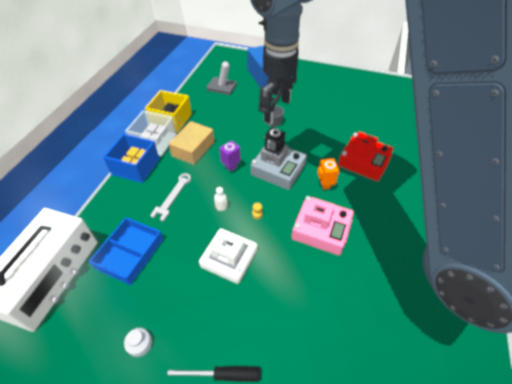

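The wrist view shows the cartridge disc at about (246,214), the button on its left (towards the dock), and the jaws straddling it. I'll measure the disc with the wrist camera as a cross-check.

```bash
cat >> h.py <<'E'
def wray(d,uv,h):
    uv=np.atleast_2d(uv).astype(float);f=foc(d)
    e=np.c_[uv[:,0]-d["cx"],uv[:,1]-d["cy"]];r=np.hypot(*e.T);th=r/f
    c=np.c_[e/np.maximum(r,1e-9)[:,None]*np.sin(th)[:,None],np.cos(th)]@d["R"]
    o=-d["R"].T@d["t"];return o+c*((h-o[2])/c[:,2])[:,None]
E
python3 - <<'E'
from h import *
d=pickle.load(open("wrist1.pkl","rb"));im=d["image"].astype(int)
m=((im.min(2)>150)).astype(np.uint8);m[:190]=0;m[240:]=0;m[:,:215]=0;m[:,280:]=0
ys,xs=np.nonzero(m);P=wray(d,np.c_[xs,ys],.132);c,r=cv2.minEnclosingCircle((P[:,:2]*1000).astype(np.float32));print("disc",c,r,len(xs),xs.min(),xs.max(),ys.min(),ys.max())
# case outline z=.042, grey-blue
n=((im[...,2]>im[...,0]+8)&(abs(im[...,1]-im[...,2])<40)&(im[...,0]>80)).astype(np.uint8);n[:120]=0;n[250:]=0;n[:,:185]=0;n[:,312:]=0
k=max(cv2.findContours(n,0,2)[0],key=cv2.contourArea)[:,0];print("case",rect(wray(d,k,.042)))
# dark block top at z .131
z=d["z_map"];f=foc(d)
for nm in ["top","side"]:
    d=pickle.load(open(nm+"0.pkl","rb"));im=d["image"].astype(int)
    m=(im.min(2)>140).astype(np.uint8)
    b=(318,188,342,210) if nm=="top" else (262,125,285,142)
    q=np.zeros_like(m);q[b[1]:b[3],b[0]:b[2]]=m[b[1]:b[3],b[0]:b[2]]
    ys,xs=np.nonzero(q);P=ray(d,np.c_[xs,ys],.132);print(nm,cv2.minEnclosingCircle((P[:,:2]*1000).astype(np.float32)),len(xs))
E
```

```text
disc (510.8653259277344, -173.76516723632812) 25.61848258972168 242 216 279 198 239
case (array([ 501.6, -173.5]), array([108.3, 121.9]), 79.0)
top ((509.4981384277344, -175.0757598876953), 36.32938003540039) 104
side ((518.676513671875, -163.87149047851562), 24.857149124145508) 53
```

Run:
```python
from h import *
for nm,b,h in [("wrist1",(222,190,272,240),.132),("top0",(318,186,342,210),.132),("side0",(262,124,288,146),.132)]:
    d=pickle.load(open(nm+".pkl","rb"));im=d["image"].astype(int)
    x0,y0,x1,y1=b;m=(im.min(2)>130).astype(np.uint8)[y0:y1,x0:x1]
    n,l,st,ce=cv2.connectedComponentsWithStats(m);o=(st[1:,4]).argsort()[::-1]
    for i in o[:2]+1:
        k=cv2.findContours((l==i).astype(np.uint8),0,2)[0][0][:,0]+[x0,y0]
        P=(wray if "wrist" in nm else ray)(d,k,h)
        if len(k)>5: print(nm,st[i],cv2.minAreaRect((P[:,:2]*1000).astype(np.float32)),cv2.fitEllipse((P[:,:2]*1000).astype(np.float32))[:2])
```

```text
wrist1 [  7   8  34  14 208] ((522.6328125, -175.55160522460938), (23.27400779724121, 8.016410827636719), 89.04598236083984) ((521.1277465820312, -174.95431518554688), (10.137516975402832, 20.580984115600586))
wrist1 [36 25  7  3 18] ((511.1280517578125, -185.08316040039062), (4.217146873474121, 1.5333236455917358), 78.70724487304688) ((511.2712707519531, -185.0453338623047), (2.2324788570404053, 4.534075736999512))
top0 [ 9  0 15 24 79] ((511.67926025390625, -184.8898468017578), (55.25332260131836, 33.640533447265625), 1.672261118888855) ((33603.59375, -32341.017578125), (1980.9189453125, 92242.5234375))
top0 [ 7  5 10 11 58] ((514.853759765625, -173.5783233642578), (24.158273696899414, 21.6114501953125), 0.7479080557823181) ((513.6879272460938, -173.58740234375), (24.353668212890625, 25.119396209716797))
side0 [ 8  5 11  8 58] ((515.29443359375, -174.85430908203125), (25.698535919189453, 27.32908821105957), 16.407896041870117) ((515.8317260742188, -175.9098663330078), (26.1575870513916, 28.31027603149414))
side0 [ 6 17  6  3 13] ((516.1229248046875, -136.75363159179688), (12.37671947479248, 7.344355583190918), 18.04265594482422) ((517.0419311523438, -138.91635131835938), (7.820833206176758, 17.664794921875))
```

Run:
```python
from h import *
d=pickle.load(open("wrist1.pkl","rb"));z=d["z_map"];f=foc(d);v,u=np.mgrid[:384,:512]
e=np.stack([u-d["cx"],v-d["cy"]],-1);r=np.hypot(e[...,0],e[...,1]);th=r/f
c=np.concatenate([e/np.maximum(r,1e-9)[...,None]*(np.tan(th)*z)[...,None],z[...,None]],-1)
P=(c-d["t"])@d["R"]
Q=P[120:250,185:312].reshape(-1,3)
for lo,hi in [(.037,.047),(.072,.0775),(.125,.138)]:
    q=Q[(Q[:,2]>lo)&(Q[:,2]<hi)];print(lo,len(q),np.median(q[:,2]),rect(q))
```

```text
0.037 6109 0.04163421771885054 (array([ 499.5, -173.5]), array([110.1, 119.1]), 79.3)
0.072 942 0.07557124639973395 (array([ 513.9, -176.1]), array([52.2, 56.3]), 79.3)
0.125 2920 0.13103207379500464 (array([ 514.4, -175.3]), array([36.1, 43.9]), 79.0)
```

Wrist depth gives the block top as 44.0×36.1 mm at (514.4,-175.3), yaw -10.9°. That's the view closest to the grasp, so I'll weight it most. I'll descend over centre +0.5 mm towards the button.

```bash
sed -i 's/^CART=.*/CART=(np.array([.5144,-.1752]),-10.8); DOCK=(np.array([.5325,.1332]),-7.6)/' h.py
python3 - <<'E'
from h import *
from station import manip
s=manip.sense();g=loc(CART[0],CART[1],(0,.0005));print(s["t"],s["tcp_pos"],g,shift(s,[*g,.106],CART[1]))
E
```

```text
2.1 [ 0.51359196 -0.17698782  0.20101041] [ 0.51449369 -0.17470886] (array([ 0.03, -0.25,  9.5 ]), -0.008, 'tilt', np.float64(0.07), 'yaw', np.float64(-11.26))
```

```bash
python3 -m creep '{"claw":[8.5,8.5,8.5,8.5,8.5,8.5,8.5,8.5],"dp":[[0.06,-0.2,1],[0.06,-0.2,3],[0.06,-0.2,5],[0.06,-0.2,7],[0.06,-0.2,8.5],[0.06,-0.2,9.4],[0.06,-0.2,9.4],[0.06,-0.2,9.4]],"roll":[0,0,0,0,0,0,0,0]}' 40
python3 - <<'E'
from h import *
from station import manip,imaging
d=imaging.snapshot("wrist");cv2.imwrite("pics/wrist2.png",d["image"][:,:,::-1])
s=manip.sense();g=loc(CART[0],CART[1],(0,.0005));print(s["tcp_pos"],g,shift(s,[*g,.106],CART[1]),s["force"],s["ft_torque"])
E
```

```text
t: 2.9
tcp_pos: [0.5149, -0.1742, 0.1065]
tool_rot: [0.995, -0.098, 0.0, 0.0]
force: [-0.2, -0.0, -0.1]
finger_gap: 0.996
[ 0.515195   -0.17431549  0.10687935] [ 0.51449369 -0.17470886] (array([-0.06,  0.05,  0.09]), -0.0069, 'tilt', np.float64(0.08), 'yaw', np.float64(-11.19)) [ 0.13392986 -0.11166591  0.22902013] [ 0.00851886 -0.03341457  0.00060131]
```

View pics/wrist2.png

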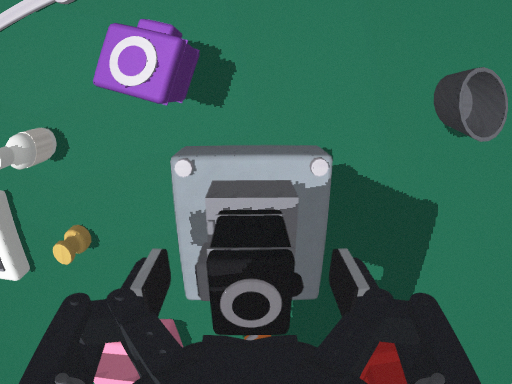

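Jaws are symmetric about the disc (inner edges ≈165 and ≈332, disc at about 251). I'll raise 2 mm for rib clearance and close in stages.

```bash
python3 -m creep '{"claw":[7,6,5.2,4.8,4.6,4.6,4.6],"dp":[[0,0,-0.2],[0,0,-0.2],[0,0,-0.2],[0,0,-0.2],[0,0,-0.2],[0,0,-0.2],[0,0,-0.2]],"roll":[0,0,0,0,0,0,0]}' 40
python3 - <<'E'
from h import *
from station import manip,imaging
d=imaging.snapshot("wrist");cv2.imwrite("pics/wrist3.png",d["image"][:,:,::-1])
s=manip.sense();print(s["tcp_pos"],s["force"],s["ft_torque"],s["finger_gap"]*85.4)
E
```

```text
t: 3.65
tcp_pos: [0.515, -0.1728, 0.1086]
tool_rot: [0.995, -0.098, 0.0, -0.001]
force: [1.7, 5.0, 2.3]
finger_gap: 0.539
[ 0.51501549 -0.17279069  0.1086218 ] [1.7771488  5.1453764  3.90121819] [ 0.8268244  -0.27542061  0.03185879] 45.84186769430267
```

View pics/wrist3.png

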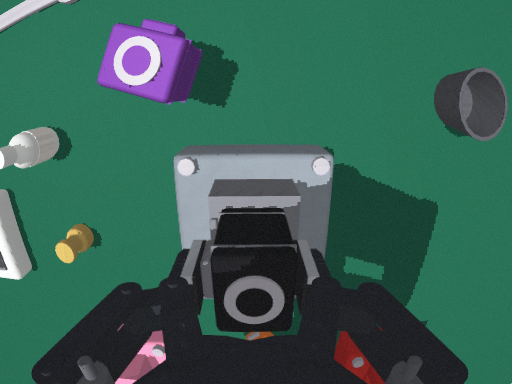

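Consistent: the +y finger is on the button (5 N, opening 45.8 mm, TCP pushed +1.4 mm). I'll squeeze on to fully in.

```bash
python3 -m creep '{"claw":[4.3,4.1,3.9,3.7,3.5,3.4,3.4,3.4],"dp":[[0,0,0],[0,0,0],[0,0,0],[0,0,0],[0,0,0],[0,0,0],[0,0,0],[0,0,0]],"roll":[0,0,0,0,0,0,0,0]}' 40
python3 - <<'E'
from h import *
from station import manip,imaging
d=imaging.snapshot("wrist");cv2.imwrite("pics/wrist4.png",d["image"][:,:,::-1])
s=manip.sense();print(s["tcp_pos"],s["force"],s["ft_torque"],s["finger_gap"]*85.4)
E
```

```text
t: 4.5
tcp_pos: [0.5147, -0.174, 0.1094]
tool_rot: [0.995, -0.097, 0.0, 0.0]
force: [-1.7, 1.6, 10.5]
finger_gap: 0.419
[ 0.51472926 -0.17402261  0.10943408] [-1.02310868  2.01373601  9.85199093] [0.72474484 0.17280105 0.03239225] 36.024842016401735
```

View pics/wrist4.png

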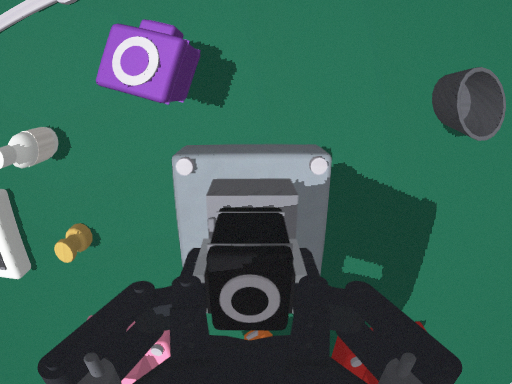

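The opening of 36 mm (≤37) means the button is fully in. I'll lift a few mm straight up and watch the force for the catch.

```bash
python3 -m creep '{"claw":[3.4,3.4,3.4,3.4,3.4,3.4],"dp":[[0,0,-0.1],[0,0,-0.2],[0,0,-0.3],[0,0,-0.4],[0,0,-0.5],[0,0,-0.6]],"roll":[0,0,0,0,0,0]}' 45
python3 - <<'E'
from station import manip
s=manip.sense();print(s["tcp_pos"],s["force"],s["ft_torque"],s["finger_gap"]*85.4)
E
```

```text
t: 5.15
tcp_pos: [0.5142, -0.1738, 0.1139]
tool_rot: [0.995, -0.097, -0.001, -0.0]
force: [-0.5, 1.1, -4.7]
finger_gap: 0.418
[ 0.51424539 -0.17381417  0.11393769] [-0.51518497  1.09328773 -4.73770829] [0.19388772 0.01418086 0.00122931] 35.66134880737677
```

```bash
python3 -m creep '{"claw":[3.4,3.4,3.4,3.4,3.4,3.4],"dp":[[0,0,-0.2],[0,0,-0.4],[0,0,-0.6],[0,0,-0.8],[0,0,-1.0],[0,0,-1.2]],"roll":[0,0,0,0,0,0]}'
python3 - <<'E'
from h import *
from station import manip,imaging
d=imaging.snapshot("side");pickle.dump(d,open("side5.pkl","wb"))
cv2.imwrite("pics/side5.png",cv2.resize(d["image"][60:200,200:340,::-1],(560,560),interpolation=cv2.INTER_CUBIC))
s=manip.sense();print(s["tcp_pos"],s["force"],s["ft_torque"],s["finger_gap"]*85.4)
E
```

```text
t: 5.75
tcp_pos: [0.5154, -0.1745, 0.127]
tool_rot: [0.995, -0.097, 0.001, 0.001]
force: [0.3, -1.0, -0.9]
finger_gap: 0.415
[ 0.51545861 -0.174543    0.12727797] [ 0.53705681  0.03693538 -1.64020419] [0.00157848 0.01740425 0.04616183] 35.95605356623036
```

View pics/side5.png

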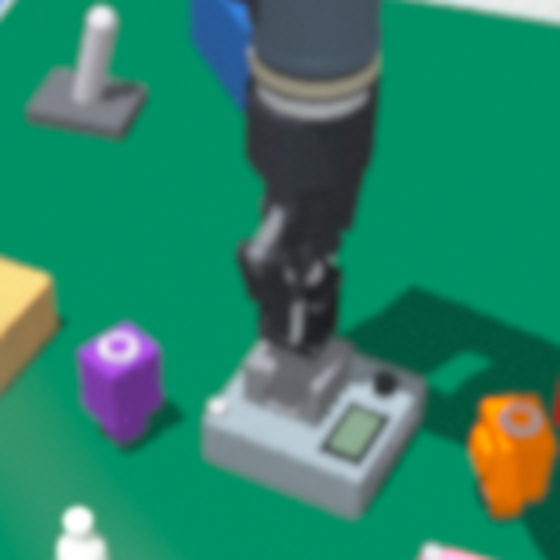

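The cartridge is rising with the gripper and the force is about its weight. I'll draw it straight out to transit height.

```bash
python3 -m creep '{"claw":[3.4,3.4,3.4,3.4,3.4,3.4,3.4,3.4],"dp":[[0,0,-0.5],[0,0,-1.2],[0,0,-2.2],[0,0,-3.5],[0,0,-5],[0,0,-6.4],[0,0,-7.0],[0,0,-7.0]],"roll":[0,0,0,0,0,0,0,0]}'
python3 - <<'E'
from h import *
from station import manip
s=manip.sense();print(s["q"].round(2),s["tcp_pos"],s["force"],s["finger_gap"]*85.4)
g=loc(DOCK[0],DOCK[1],(0,.0005));print(g,shift(s,[*g,.20],DOCK[1]))
E
```

```text
t: 6.6
tcp_pos: [0.5154, -0.1743, 0.1979]
tool_rot: [0.995, -0.097, 0.001, 0.001]
force: [0.1, -0.5, -1.3]
finger_gap: 0.418
[-0.53  0.49  1.69  0.    0.96  1.23] [ 0.51544613 -0.17429925  0.19787467] [ 0.11353223 -0.54026699 -1.34531339] 35.67093244726286
[0.53256613 0.13369561] (array([ -4.29, -30.55,  -0.26]), -0.0625, 'tilt', np.float64(0.18), 'yaw', np.float64(-11.18))
```

```bash
python3 -m creep '{"claw":[3.4,3.4,3.4,3.4,3.4,3.4,3.4,3.4,3.4,3.4,3.4,3.4],"dp":[[-0.15,-1,0],[-0.42,-3,0],[-0.84,-6,0],[-1.3,-9.5,0],[-1.8,-13,0],[-2.3,-16.5,0],[-2.8,-20,0],[-3.25,-23.2,0],[-3.65,-26,0],[-3.95,-28.3,0],[-4.2,-30,0],[-4.29,-30.5,0]],"roll":[-0.005,-0.01,-0.015,-0.02,-0.03,-0.035,-0.04,-0.045,-0.05,-0.055,-0.06,-0.06]}'; python3 -m creep '{"claw":[3.4,3.4],"dp":[[0,0,0],[0,0,0]],"roll":[0,0]}'
python3 - <<'E'
from h import *
from station import manip,imaging
for n in ["wrist","top","side"]:
    d=imaging.snapshot(n); pickle.dump(d,open(f"{n}6.pkl","wb"))
    im=d["image"][:,:,::-1]
    if n=="side": im=cv2.resize(im[120:300,130:330],(660,594),interpolation=cv2.INTER_CUBIC)
    cv2.imwrite(f"pics/{n}6.png",im)
s=manip.sense();print(s["tcp_pos"],s["force"],s["finger_gap"]*85.4)
g=loc(DOCK[0],DOCK[1],(0,.0005));print(g,shift(s,[*g,.20],DOCK[1]))
E
```

```text
t: 7.8
tcp_pos: [0.5307, 0.1358, 0.1954]
tool_rot: [0.998, -0.066, -0.001, -0.0]
force: [-0.7, 0.1, -2.4]
finger_gap: 0.417
t: 8.0
tcp_pos: [0.5314, 0.1331, 0.1959]
tool_rot: [0.998, -0.068, -0.001, 0.0]
force: [0.5, -0.3, -1.4]
finger_gap: 0.418
[0.53178174 0.13269791 0.19620304] [-1.15060622  0.79906483 -1.20847776] 35.73977641374082
[0.53256613 0.13369561] (array([ 0.06, -0.11, -0.38]), -0.0038, 'tilt', np.float64(0.03), 'yaw', np.float64(-7.82))
```

View pics/wrist6.png

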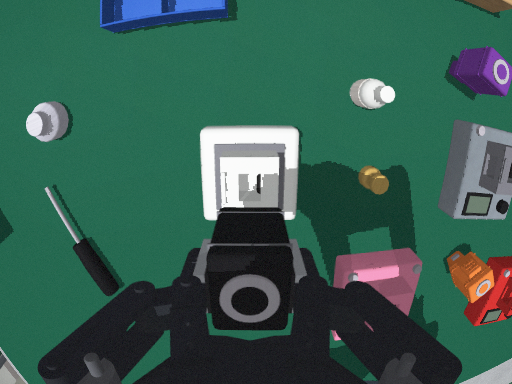

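View pics/side6.png

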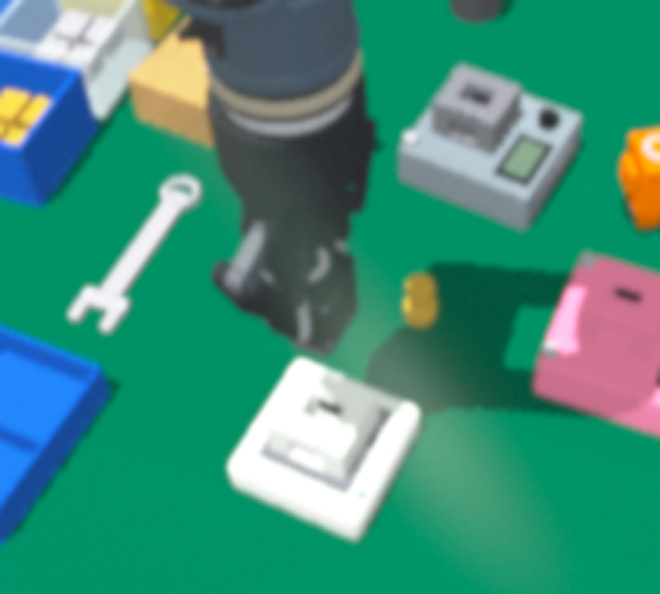

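The head is empty now and the dock is in the wrist view at (250,172), with the cartridge hanging in front. I'll measure both in the wrist depth frame.

```bash
cat >> h.py <<'E'
def wcloud(d):
    z=d["z_map"];f=foc(d);v,u=np.mgrid[:384,:512]
    e=np.stack([u-d["cx"],v-d["cy"]],-1);r=np.hypot(e[...,0],e[...,1]);th=r/f
    c=np.concatenate([e/np.maximum(r,1e-9)[...,None]*(np.tan(th)*z)[...,None],z[...,None]],-1)
    return (c-d["t"])@d["R"]
E
python3 - <<'E'
from h import *
d=pickle.load(open("wrist6.pkl","rb"));P=wcloud(d)
Q=P[110:225,190:312].reshape(-1,3)
for lo,hi in [(.026,.035),(.060,.0656),(.066,.071)]:
    q=Q[(Q[:,2]>lo)&(Q[:,2]<hi)];print("dock",lo,len(q),np.median(q[:,2]),rect(q))
Q=P[240:335,200:300].reshape(-1,3);Q=Q[(Q[:,2]>.15)&(Q[:,2]<.24)]
print(np.percentile(Q[:,2],[1,25,50,75,99]))
t=np.percentile(Q[:,2],60)
for b in (.002,.004):
    q=Q[abs(Q[:,2]-t)<b];print("cart top",len(q),np.median(q[:,2]),rect(q))
# block front (+x) face
Q=P[205:250,205:300].reshape(-1,3)
q=Q[(Q[:,2]>.13)&(Q[:,2]<.21)];l=q[:,:2]-DOCK[0]
print("face",np.percentile(q[:,2],[2,98]));
d=pickle.load(open("top6.pkl","rb"));P=cloud(d)[160:220,178:238].reshape(-1,3)
q=P[(P[:,2]>.05)&(P[:,2]<.07)];print(len(q))
E
```

```text
dock 0.026 4848 0.029871596521851985 (array([532. , 132.6]), array([99.5, 97.4]), 82.5)
dock 0.06 2237 0.06366468613874098 (array([535.6, 132.1]), array([52.1, 48.2]), 82.7)
dock 0.066 111 0.06675812681566808 (array([534.8, 155.9]), array([ 3.7, 29.2]), 80.9)
[0.18936456 0.21539445 0.21704568 0.21872531 0.2291279 ]
cart top 5097 0.2172170178273905 (array([531.5, 132.3]), array([42. , 44.1]), 82.9)
cart top 6896 0.21729657585339301 (array([531.5, 132.4]), array([42.7, 44.1]), 83.0)
face [0.16610495 0.20945574]
55
```

Run:
```python
from h import *
from station import manip
d=pickle.load(open("wrist6.pkl","rb"));im=d["image"].astype(int);P=wcloud(d)
for th in (60,75,90):
    m=(im.min(2)>th).astype(np.uint8);b=(212,268,288,328);q=m[b[1]:b[3],b[0]:b[2]]
    k=max(cv2.findContours(q,0,2)[0],key=cv2.contourArea)[:,0]+[b[0],b[1]]
    W=wray(d,k,.2182)[:,:2]*1000;print(th,len(k),k.min(0),k.max(0),cv2.fitEllipse(W.astype(np.float32))[:2])
s=manip.sense();print(s["tcp_pos"])
```

```text
60 79 [219 274] [279 322] ((530.5810546875, 132.71299743652344), (26.116003036499023, 27.303361892700195))
75 76 [220 274] [279 322] ((530.5712890625, 132.6693115234375), (25.931224822998047, 27.03488540649414))
90 80 [220 275] [279 321] ((530.54931640625, 132.71971130371094), (25.63712501525879, 26.8641414642334))
[0.53178174 0.13269791 0.19620304]
```

Alignment is within about 0.7 mm (dock at (531.8,132.6) from collar, rib and base; cartridge at ≈ (531.0,132.6)). I'll correct x and lower to just above the mouth.

```bash
python3 -m creep '{"claw":[3.4,3.4,3.4,3.4,3.4,3.4,3.4,3.4],"dp":[[0.07,0,0.6],[0.07,0,1.8],[0.07,0,3.2],[0.07,0,4.6],[0.07,0,5.7],[0.07,0,6.4],[0.07,0,6.6],[0.07,0,6.6]],"roll":[0,0,0,0,0,0,0,0]}'
python3 - <<'E'
from h import *
from station import manip,imaging
for n in ["wrist","side"]:
    d=imaging.snapshot(n); pickle.dump(d,open(f"{n}7.pkl","wb"))
    im=d["image"][:,:,::-1]
    if n=="side": im=cv2.resize(im[170:300,170:300],(590,590),interpolation=cv2.INTER_CUBIC)
    cv2.imwrite(f"pics/{n}7.png",im)
s=manip.sense();print(s["tcp_pos"],s["force"],s["finger_gap"]*85.4)
d=pickle.load(open("wrist7.pkl","rb"));P=wcloud(d);Q=P[60:225,150:350].reshape(-1,3)
for lo,hi in [(.026,.035),(.060,.0656),(.066,.071)]:
    q=Q[(Q[:,2]>lo)&(Q[:,2]<hi)];print("dock",lo,len(q),np.median(q[:,2]),rect(q))
E
```

```text
t: 8.95
tcp_pos: [0.5325, 0.1335, 0.13]
tool_rot: [0.998, -0.068, -0.0, 0.0]
force: [0.0, 0.3, -1.3]
finger_gap: 0.418
[0.53298271 0.13352864 0.13072859] [ 0.18441385 -0.6029347  -0.79494548] 35.427172578142425
dock 0.026 6083 0.029774818884768888 (array([545.2, 130.7]), array([98.5, 71.5]), 82.4)
dock 0.06 2084 0.06360746669962514 (array([542.8, 131.1]), array([52.4, 33.3]), 82.5)
dock 0.066 85 0.0667026223472715 (array([540.3, 155.2]), array([ 3.5, 18.1]), 79.9)
```

View pics/wrist7.png

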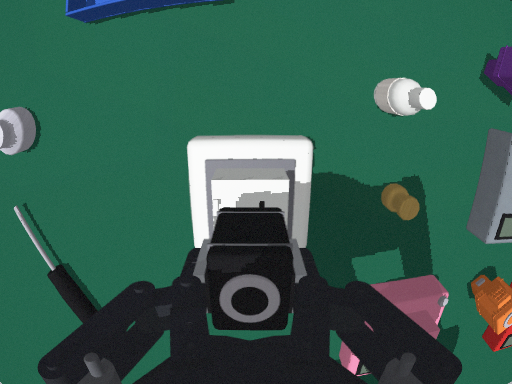

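View pics/side7.png

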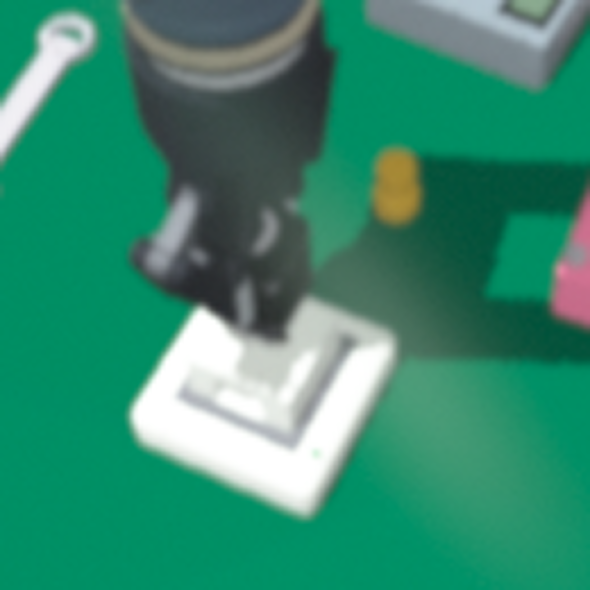

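Run:
```python
from h import *
d=pickle.load(open("wrist7.pkl","rb"));im=d["image"].astype(int);P=wcloud(d)
Q=P[275:325,215:285].reshape(-1,3);print(np.median(Q[:,2]))
for th in (60,85):
    m=(im.min(2)>th).astype(np.uint8);b=(212,268,288,328);q=m[b[1]:b[3],b[0]:b[2]]
    k=max(cv2.findContours(q,0,2)[0],key=cv2.contourArea)[:,0]+[b[0],b[1]]
    W=wray(d,k,.130+.0222)[:,:2]*1000;print(th,len(k),cv2.fitEllipse(W.astype(np.float32))[:2])
for h in (.0, ):
    q=P[245:330,200:300].reshape(-1,3);q=q[(abs(q[:,2]-.1515)<.003)];print(rect(q),np.median(q[:,2]))
```

```text
0.15301728870146686
60 79 ((531.584228515625, 133.01402282714844), (26.141748428344727, 27.312376022338867))
85 75 ((531.5455322265625, 132.98855590820312), (25.735836029052734, 26.9229736328125))
(array([532.6, 132.7]), array([42.4, 44.1]), 82.8) 0.15147147492795685
```

Within 0.5 mm. Small trim, then a slow entry.

```bash
python3 -m creep '{"claw":[3.4,3.4,3.4,3.4,3.4,3.4,3.4],"dp":[[-0.03,0.04,0.2],[-0.03,0.04,0.4],[-0.03,0.04,0.6],[-0.03,0.04,0.8],[-0.03,0.04,1.0],[-0.03,0.04,1.1],[-0.03,0.04,1.1]],"roll":[0,0,0,0,0,0,0]}' 45
python3 - <<'E'
from station import manip
s=manip.sense();print(s["tcp_pos"],s["force"],s["ft_torque"],s["finger_gap"]*85.4)
E
```

```text
t: 9.75
tcp_pos: [0.5321, 0.1331, 0.1191]
tool_rot: [0.998, -0.068, -0.0, 0.0]
force: [0.7, -0.2, -2.0]
finger_gap: 0.422
[0.53205273 0.13312831 0.11908054] [ 0.65176473 -0.23499407 -2.02547651] [-0.02907001 -0.01735091 -0.08018179] 36.07377240425427
```

```bash
python3 -m creep '{"claw":[3.4,3.4,3.4,3.4,3.4,3.4,3.4],"dp":[[0,0,0.2],[0,0,0.4],[0,0,0.6],[0,0,0.8],[0,0,1.0],[0,0,1.2],[0,0,1.2]],"roll":[0,0,0,0,0,0,0]}' 45
python3 - <<'E'
from station import manip
s=manip.sense();print(s["tcp_pos"],s["force"],s["ft_torque"],s["finger_gap"]*85.4)
E
```

```text
t: 10.45
tcp_pos: [0.5328, 0.1336, 0.1071]
tool_rot: [0.998, -0.068, 0.001, -0.0]
force: [1.7, 3.7, -1.3]
finger_gap: 0.411
[0.53279326 0.13358118 0.10710671] [ 1.66055253  3.67205453 -1.25088533] [ 0.90399598 -0.38015088  0.02271248] 35.06780212575108
```

```bash
python3 -m creep '{"claw":[3.4,3.4,3.4,3.4,3.4,3.4,3.4],"dp":[[0,0,0.2],[0,0,0.4],[0,0,0.6],[0,0,0.7],[0,0,0.8],[0,0,0.9],[0,0,0.9]],"roll":[0,0,0,0,0,0,0]}' 45
python3 - <<'E'
from station import manip
s=manip.sense();print(s["tcp_pos"],s["force"],s["ft_torque"],s["finger_gap"]*85.4)
E
```

```text
t: 11.15
tcp_pos: [0.532, 0.1332, 0.0981]
tool_rot: [0.998, -0.068, -0.0, 0.0]
force: [1.1, 4.6, -1.4]
finger_gap: 0.422
[0.5319847  0.13315666 0.0980712 ] [ 1.09307707  4.60549072 -1.44111177] [ 0.97744054 -0.24582663  0.01298767] 36.058556280474605
```

```bash
python3 -m creep '{"claw":[3.4,3.4,3.4],"dp":[[0,0,0.1],[0,0,0.15],[0,0,0.15]],"roll":[0,0,0]}' 45
python3 - <<'E'
from h import *
from station import manip,imaging
s=manip.sense();print(s["tcp_pos"],s["force"],s["ft_torque"],s["finger_gap"]*85.4)
d=imaging.snapshot("wrist");P=wcloud(d);q=P[275:325,215:285].reshape(-1,3);print(np.median(q[:,2]))
q=P[245:330,200:300].reshape(-1,3);q=q[(abs(q[:,2]-.119)<.004)];print(rect(q),np.median(q[:,2]))
E
```

```text
t: 11.45
tcp_pos: [0.532, 0.1331, 0.0975]
tool_rot: [0.998, -0.068, -0.0, -0.0]
force: [-1.0, 4.4, 5.0]
finger_gap: 0.42
[0.53200727 0.13313482 0.0974896 ] [-0.99269393  4.43079209  4.995543  ] [ 1.00002087  0.07398136 -0.01323815] 35.82855029478075
0.12051501410778578
(array([532. , 132.3]), array([42.7, 44.4]), 82.5) 0.11894816536538802
```

The block top is at 0.119 m = 64+55 mm, i.e. home, and the push force is rising. One gentle extra push to confirm it's bottomed.

```bash
python3 -m creep '{"claw":[3.4,3.4,3.4],"dp":[[0,0,0.05],[0,0,0.1],[0,0,0.1]],"roll":[0,0,0]}' 45
python3 - <<'E'
from h import *
from station import manip,imaging
s=manip.sense();print(s["tcp_pos"],s["force"],s["ft_torque"],s["finger_gap"]*85.4)
d=imaging.snapshot("side");cv2.imwrite("pics/side8.png",cv2.resize(d["image"][190:290,190:290,::-1],(590,590),interpolation=cv2.INTER_CUBIC))
E
```

```text
t: 11.8
tcp_pos: [0.532, 0.1331, 0.0974]
tool_rot: [0.998, -0.068, 0.0, -0.0]
force: [-2.6, 3.7, 12.2]
finger_gap: 0.42
[0.53202596 0.13311414 0.09744429] [-2.58589472  3.67591042 12.17300875] [1.05248045 0.30921137 0.04012431] 35.88725609905709
```

View pics/side8.png

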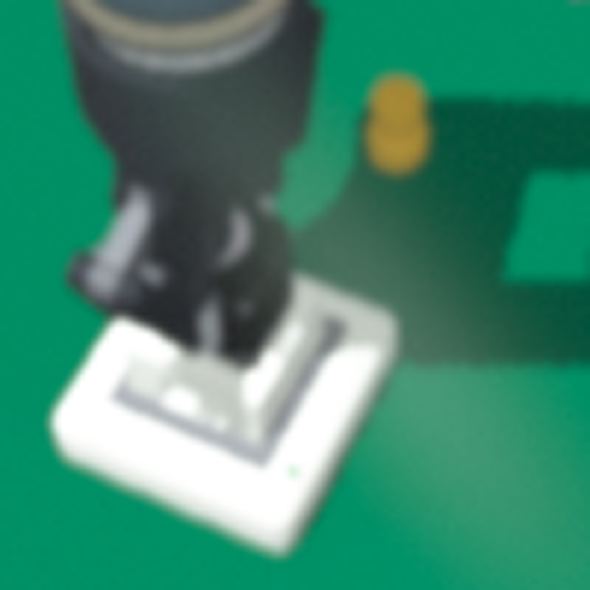

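Collar and block look flush, and force rose 7 N with no motion, so it's seated. I'll open gradually with a slight downward follow, because the pads swing up as they open.

```bash
python3 -m creep '{"claw":[3.8,4.0,4.2,4.4,4.6,4.8,5.2,6.0],"dp":[[0,0,0.03],[0,0,0.06],[0,0,0.1],[0,0,0.1],[0,0,0.1],[0,0,0.1],[0,0,0.1],[0,0,0.1]],"roll":[0,0,0,0,0,0,0,0]}' 45
python3 - <<'E'
from h import *
from station import manip,imaging
s=manip.sense();print(s["tcp_pos"],s["force"],s["ft_torque"],s["finger_gap"]*85.4)
E
python3 -m creep '{"claw":[7,8,8.5,8.5,8.5],"dp":[[0,0,0.1],[0,0,0.1],[0,0,0.1],[0,0,0.1],[0,0,0.1]],"roll":[0,0,0,0,0]}'
python3 - <<'E'
from h import *
from station import manip,imaging
d=imaging.snapshot("wrist");cv2.imwrite("pics/wrist9.png",d["image"][:,:,::-1]);P=wcloud(d)
q=P[245:330,200:300].reshape(-1,3);q=q[(abs(q[:,2]-.119)<.004)];print(rect(q),np.median(q[:,2]))
E
```

```text
t: 12.65
tcp_pos: [0.5315, 0.1323, 0.0945]
tool_rot: [0.998, -0.067, -0.001, 0.001]
force: [-0.1, -1.1, -0.0]
finger_gap: 0.703
[0.53154531 0.13228132 0.09447638] [-0.1393073  -1.09563655 -0.00446908] [-0.04090916  0.00413153  0.0249175 ] 60.018350297479394
t: 13.15
tcp_pos: [0.5322, 0.1331, 0.0938]
tool_rot: [0.998, -0.068, -0.0, 0.0]
force: [-0.3, -0.4, 0.2]
finger_gap: 0.995
(array([533.6, 131.7]), array([36.2, 41.2]), 82.4) 0.11948650061831916
```

View pics/wrist9.png

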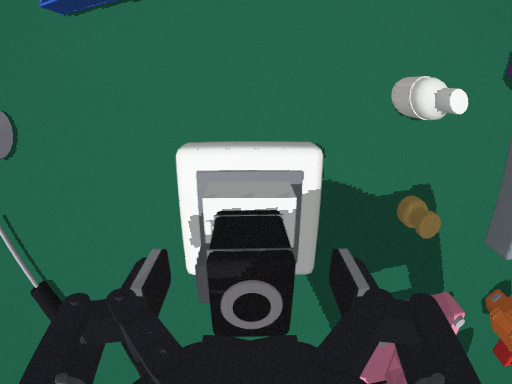

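The jaws are fully open and clear, and the cartridge stands in the dock. I'll retreat straight up and verify.

```bash
python3 -m creep '{"claw":[8.5,8.5,8.5,8.5,8.5,8.5,8.5,8.5],"dp":[[0,0,-0.5],[0,0,-2],[0,0,-4],[0,0,-6],[0,0,-8.5],[0,0,-10.5],[0,0,-11.5],[0,0,-11.5]],"roll":[0,0,0,0,0,0,0,0]}'
python3 - <<'E'
from h import *
from station import manip,imaging
for n in ["wrist","side","top"]:
    d=imaging.snapshot(n); pickle.dump(d,open(f"{n}10.pkl","wb"));im=d["image"][:,:,::-1]
    if n=="side": im=cv2.resize(im[190:290,190:290],(590,590),interpolation=cv2.INTER_CUBIC)
    cv2.imwrite(f"pics/{n}10.png",im)
    if n=="top": continue
    P=wcloud(d) if n=="wrist" else cloud(d)
    Q=P.reshape(-1,3);Q=Q[np.hypot(*(Q[:,:2]-DOCK[0]).T)<.09]
    for lo,hi in [(.026,.035),(.060,.0656),(.114,.124)]:
        q=Q[(Q[:,2]>lo)&(Q[:,2]<hi)]
        if len(q)>5: print(n,lo,len(q),np.median(q[:,2]),rect(q))
    # button: points beyond +y face, heights above collar
    a=np.radians(-7.5);l=Q[:,:2]-[.5317,.1326];ly=l@[-np.sin(a),np.cos(a)];lx=l@[np.cos(a),np.sin(a)]
    m=(Q[:,2]>.085)&(Q[:,2]<.105)&(ly>0)&(abs(lx)<.009);print(n,"button y",m.sum(),np.percentile(ly[m],[5,50,95]) if m.sum() else "")
s=manip.sense();print(s["tcp_pos"],s["force"])
E
```

```text
t: 14.0
tcp_pos: [0.533, 0.1332, 0.2104]
tool_rot: [0.998, -0.067, 0.002, -0.0]
force: [-0.3, 0.0, -0.4]
finger_gap: 0.996
wrist 0.026 4241 0.02974391101002946 (array([531.8, 132.6]), array([99.1, 98.4]), 82.6)
wrist 0.06 718 0.0635057097439947 (array([531.7, 132.4]), array([52.1, 56.5]), 83.1)
wrist 0.114 2430 0.11944626909198947 (array([531.2, 131.9]), array([36.2, 44.4]), 82.6)
wrist button y 12 [0.02451002 0.02536591 0.02554434]
side 0.026 875 0.030479813128554824 (array([532.4, 132.7]), array([100.1,  98.5]), 82.2)
side 0.06 147 0.06389398356075202 (array([533.5, 132. ]), array([53. , 56.7]), 83.2)
side 0.114 327 0.12015216121023337 (array([532.9, 131.8]), array([35.8, 43.5]), 82.5)
side button y 46 [0.01832359 0.02406755 0.02509126]
[0.53139339 0.13309523 0.20786106] [ 0.81654753  0.35254551 -0.38108687]
```

View pics/wrist10.png

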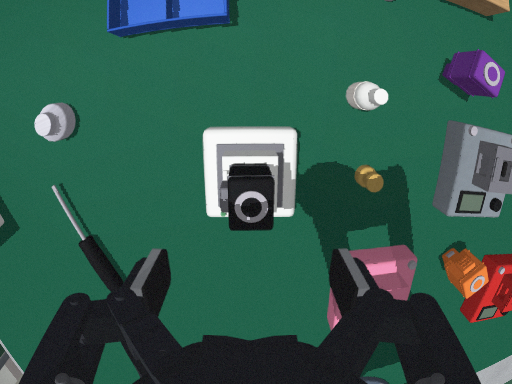

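View pics/side10.png

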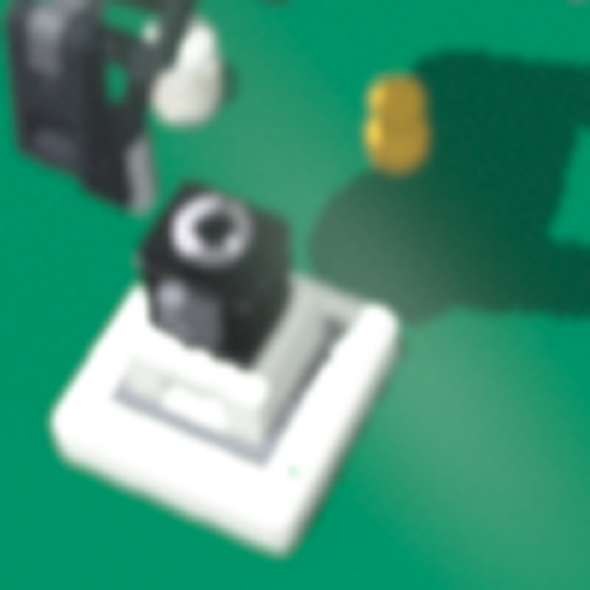

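View pics/top10.png

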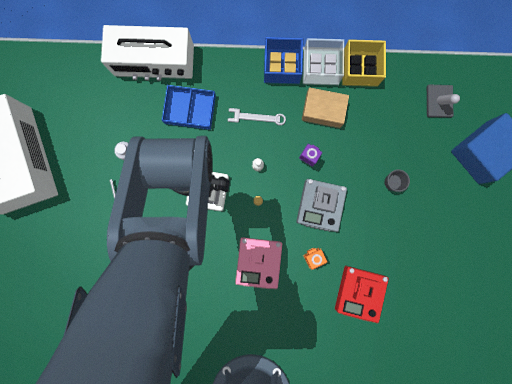

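The button is out (face at +25 mm local y) and yaw matches. The top may sit about 0.5 mm high, so I'll check height and tilt more precisely against the initial seated state.

Run:
```python
from h import *
def an(n,f,c,yaw,hs):
    d=pickle.load(open(n+".pkl","rb"));P=(wcloud if "wrist" in n else cloud)(d).reshape(-1,3)
    a=np.radians(yaw);l=P[:,:2]-c;lx=l@[np.cos(a),np.sin(a)];ly=l@[-np.sin(a),np.cos(a)]
    t=(abs(lx)<.019)&(abs(ly)<.015)&(P[:,2]>hs[2]-.006)&(P[:,2]<hs[2]+.008)&(np.hypot(lx,ly)>.0145)
    A=np.c_[lx[t],ly[t],np.ones(t.sum())];k=np.linalg.lstsq(A,P[t,2],rcond=None)[0]
    print(n,"block top z0 %.2f tilt(mm/mm) %.4f %.4f n=%d"%(k[2]*1e3,k[0],k[1],t.sum()),end=" ")
    for h,w in ((hs[0],"base"),(hs[1],"collar")):
        m=(abs(P[:,2]-h)<.0025)&(np.hypot(lx,ly)<.07)
        A=np.c_[lx[m],ly[m],np.ones(m.sum())];k=np.linalg.lstsq(A,P[m,2],rcond=None)[0];print(w,(k*1e3).round(2),np.median(P[m,2]*1e3).round(2),m.sum(),end=" ")
    print()
H=(np.array([.5144,-.1748]),-10.9,(.042,.076,.131));D=(np.array([.5318,.1325]),-7.5,(.030,.064,.119))
for n in("top0","side0","wrist1"):an(n,0,*H)
for n in("side10","wrist10"):an(n,0,*D)
```

```text
top0 block top z0 131.22 tilt(mm/mm) -0.0197 0.0342 n=81 base [-6.71  4.25 41.96] 42.07 858 collar [-0.92 15.5  75.97] 76.24 83 
side0 block top z0 131.10 tilt(mm/mm) 0.0085 -0.0266 n=52 base [-7.21  0.72 42.26] 42.5 529 collar [ 2.86  0.84 76.38] 76.46 96 
wrist1 block top z0 130.78 tilt(mm/mm) -0.0061 -0.0008 n=883 base [-7.49  1.84 41.73] 41.65 4967 collar [-10.93   6.66  75.86] 75.62 943 
side10 block top z0 120.03 tilt(mm/mm) 0.0093 0.0039 n=92 base [ 1.74  0.38 30.13] 30.18 626 collar [-0.42  0.49 64.23] 64.23 161 
wrist10 block top z0 119.16 tilt(mm/mm) -0.0034 0.0259 n=737 base [-0.65 -0.87 29.82] 29.67 3580 collar [-4.39  5.13 63.74] 63.57 699
```

Compared with its seat on the head, the block appears 0.3–1 mm high with a slight tilt, probably from drag as the pads swung up. The hook is under the lip, so I'll press gently on the top disc with closed fingertips to bring it fully home.

```bash
python3 -m creep '{"claw":[6,4,2,0.5,0,0,0,0,0,0],"dp":[[0,0,0],[0,0,0],[0,0,0],[0,0,1],[0,0,2],[0,0,3],[0,0,4],[0,0,5],[0,0,5.5],[0,0,5.5]],"roll":[0,0,0,0,0,0,0,0,0,0]}' 40
python3 - <<'E'
from h import *
from station import manip,imaging
s=manip.sense();print(s["tcp_pos"],s["force"],s["finger_gap"],shift(s,[.5317,.1327,.142],-7.5))
d=imaging.snapshot("wrist");cv2.imwrite("pics/wrist11.png",d["image"][:,:,::-1])
E
```

```text
t: 15.15
tcp_pos: [0.5316, 0.1331, 0.1527]
tool_rot: [0.998, -0.068, -0.001, 0.0]
force: [0.8, -0.7, 0.1]
finger_gap: 0.001
[0.53161067 0.13309396 0.15272903] [ 0.77629091 -0.68018058  0.12210854] 0.0008154701622717737 (array([0.02, 0.04, 1.07]), -0.0043, 'tilt', np.float64(0.12), 'yaw', np.float64(-7.75))
```

View pics/wrist11.png

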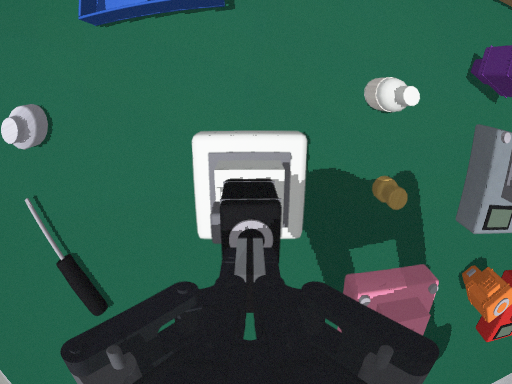

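Fingers are shut and centred over the disc at (250,235). I'll creep down to contact.

```bash
python3 -m creep '{"claw":[0,0,0,0,0,0],"dp":[[0,0,0.3],[0,0,0.6],[0,0,0.9],[0,0,1.1],[0,0,1.2],[0,0,1.2]],"roll":[0,0,0,0,0,0]}'
python3 -m creep '{"claw":[0,0,0],"dp":[[0,0,0.05],[0,0,0.1],[0,0,0.1]],"roll":[0,0,0]}'
```

```text
t: 15.8
tcp_pos: [0.5321, 0.1331, 0.1417]
tool_rot: [0.998, -0.068, -0.0, 0.0]
force: [0.4, 0.5, -0.1]
finger_gap: -0.003
t: 16.1
tcp_pos: [0.5322, 0.1332, 0.1408]
tool_rot: [0.998, -0.068, 0.0, -0.0]
force: [0.6, -0.1, -0.8]
finger_gap: 0.004
```

```bash
python3 -m creep '{"claw":[0,0,0],"dp":[[0,0,0.05],[0,0,0.1],[0,0,0.1]],"roll":[0,0,0]}'
python3 -m creep '{"claw":[0,0,0],"dp":[[0,0,0.05],[0,0,0.1],[0,0,0.1]],"roll":[0,0,0]}'
```

```text
t: 16.4
tcp_pos: [0.5322, 0.1331, 0.1397]
tool_rot: [0.998, -0.068, -0.0, 0.0]
force: [-0.3, -0.4, -0.7]
finger_gap: 0.002
t: 16.7
tcp_pos: [0.5322, 0.1332, 0.1388]
tool_rot: [0.998, -0.068, 0.0, -0.0]
force: [-0.0, 0.0, 0.2]
finger_gap: -0.002
```

```bash
python3 -m creep '{"claw":[0,0,0],"dp":[[0,0,0.05],[0,0,0.1],[0,0,0.1]],"roll":[0,0,0]}'
python3 -m creep '{"claw":[0,0,0],"dp":[[0,0,0.05],[0,0,0.1],[0,0,0.1]],"roll":[0,0,0]}'
```

```text
t: 17.0
tcp_pos: [0.5324, 0.1336, 0.1384]
tool_rot: [0.998, -0.068, 0.0, -0.0]
force: [-1.2, 1.9, 5.1]
finger_gap: 0.001
t: 17.3
tcp_pos: [0.5325, 0.1341, 0.1382]
tool_rot: [0.998, -0.068, 0.001, -0.001]
force: [-2.0, 3.4, 9.3]
finger_gap: 0.003
```

```bash
python3 -m creep '{"claw":[0,0,0],"dp":[[0,0,0.05],[0,0,0.1],[0,0,0.1]],"roll":[0,0,0]}'
python3 -m creep '{"claw":[0,0,0],"dp":[[0,0,0.05],[0,0,0.1],[0,0,0.1]],"roll":[0,0,0]}'
```

```text
t: 17.6
tcp_pos: [0.5325, 0.1344, 0.1381]
tool_rot: [0.998, -0.068, 0.001, -0.001]
force: [-2.9, 3.7, 15.7]
finger_gap: 0.003
t: 17.9
tcp_pos: [0.5325, 0.1345, 0.138]
tool_rot: [0.998, -0.068, 0.001, -0.001]
force: [-5.0, 4.4, 21.6]
finger_gap: -0.002
```

Bottomed: stiffness is now high at 22 N and z is steady at 0.138. I'll back off and re-measure.

```bash
python3 -m creep '{"claw":[0,0,0,0,0,0,0,0,0],"dp":[[0,0,-0.3],[0,0,-0.7],[0,0,-1.5],[0,0,-3],[0,0,-4.5],[0,0,-6],[0,0,-7],[0,0,-7.3],[0,0,-7.3]],"roll":[0,0,0,0,0,0,0,0,0]}'
python3 - <<'E'
from h import *
from station import manip,imaging
for n in ["wrist","side"]:
    d=imaging.snapshot(n); pickle.dump(d,open(f"{n}12.pkl","wb"));im=d["image"][:,:,::-1]
    if n=="side": im=cv2.resize(im[190:290,190:290],(590,590),interpolation=cv2.INTER_CUBIC)
    cv2.imwrite(f"pics/{n}12.png",im)
c=np.array([.5318,.1325]);a=np.radians(-7.5)
for n in ["side0","side10","side12","wrist1","wrist10","wrist12"]:
    if n in("side0","wrist1"): C,A0,hs=np.array([.5144,-.1748]),np.radians(-10.9),(.042,.131)
    else: C,A0,hs=c,a,(.030,.119)
    d=pickle.load(open(n+".pkl","rb"));P=(wcloud if "wrist" in n else cloud)(d).reshape(-1,3)
    l=P[:,:2]-C;lx=l@[np.cos(A0),np.sin(A0)];ly=l@[-np.sin(A0),np.cos(A0)]
    t=(abs(lx)<.019)&(abs(ly)<.015)&(abs(P[:,2]-hs[1])<.006)
    b=(abs(P[:,2]-hs[0])<.003)&(np.hypot(lx,ly)<.07)
    k=np.linalg.lstsq(np.c_[lx[t],ly[t],np.ones(t.sum())],P[t,2],rcond=None)[0]
    print(n,"top-base mm",((np.median(P[t,2])-np.median(P[b,2]))*1e3).round(2),"expect 89; tilt",k[:2].round(3),rect(P[(abs(lx)<.03)&(abs(ly)<.03)&(abs(P[:,2]-hs[1])<.005)]))
    m=(P[:,2]>hs[1]-.034)&(P[:,2]<hs[1]-.014)&(ly>.012)&(abs(lx)<.009)&(ly<.04);print("   button y",m.sum(),np.percentile(ly[m],[50,90])*1e3 if m.sum() else "")
E
```

```text
t: 18.8
tcp_pos: [0.5323, 0.1331, 0.208]
tool_rot: [0.998, -0.068, 0.0, 0.0]
force: [0.8, 0.1, -0.1]
finger_gap: 0.001
side0 top-base mm 89.68 expect 89; tilt [ 0.03  -0.038] (array([ 516. , -175.3]), array([35.9, 44.1]), 79.8)
   button y 38 [23.46640636 24.91249434]
side10 top-base mm 90.59 expect 89; tilt [ 0.025 -0.018] (array([532.9, 131.8]), array([35.8, 43.5]), 82.5)
   button y 46 [24.22626222 25.10637951]
side12 top-base mm 90.16 expect 89; tilt [ 0.029 -0.002] (array([533.2, 133.5]), array([36.3, 43.4]), 82.3)
   button y 46 [25.01064012 25.86861509]
wrist1 top-base mm 90.04 expect 89; tilt [-0.017 -0.006] (array([ 514.4, -175.3]), array([36.1, 43.9]), 79.0)
   button y 32 [24.19246496 25.34560949]
wrist10 top-base mm 90.48 expect 89; tilt [-0.014  0.015] (array([531.2, 131.9]), array([36.2, 44.4]), 82.6)
   button y 13 [25.448924   25.57320996]
wrist12 top-base mm 90.09 expect 89; tilt [-0.012  0.017] (array([532.1, 133.1]), array([36.1, 43.3]), 82.1)
   button y 26 [25.30619971 26.29017631]
```

View pics/side12.png

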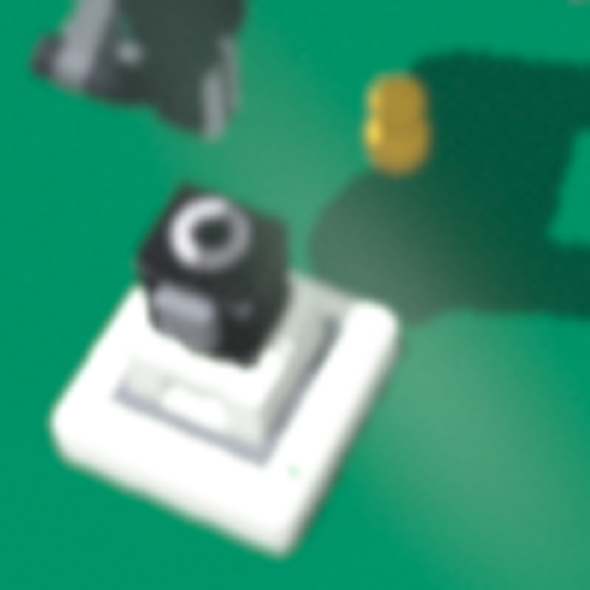

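View pics/wrist12.png

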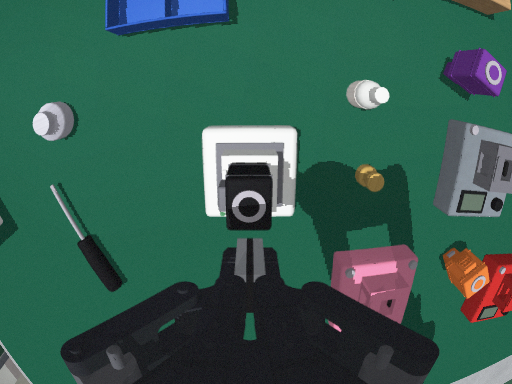

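The block top is 90.1 mm above the base by the same wrist measure that read 90.0 mm at the start. The button is out, the yaw agrees to within 0.5°, and the offset is 0.5–0.8 mm, within the play. Handing in.

Run:
```python
from h import *
a=pickle.load(open("top0.pkl","rb"))["image"].astype(int);b=pickle.load(open("top10.pkl","rb"))["image"].astype(int)
D=abs(a-b).max(2)
for n,(x,y) in dict(fitting=(258,201),bottle=(258,165),tray=(189,107),carton=(326,107),wrench=(257,117),pot=(398,181),purple=(312,155),orange=(316,259),red=(362,292),pink=(259,263)).items():
    print(n,(D[y-14:y+14,x-14:x+14]>50).sum(),end="; ")
from station import workorder
print(workorder.sign_off())
```

```text
fitting 113; bottle 0; tray 0; carton 0; wrench 0; pot 0; purple 0; orange 1; red 0; pink 620; the job is handed in; nothing more can be done
None
```

The cartridge is off the test head and latched upright in the dock, with its button on the rib side. The job was handed in at about 19 s.

**What I did:** I squeezed the button fully in (36 mm jaw opening) and drew the cartridge straight up. The force on the gripper stayed under about 5 N at the readings during the draw, with no sign of the catch. I lowered it into the dock with the button held, seated it at about 12 N and let go. It then stood about 0.5 mm high, probably dragged up as the fingers opened. I pressed it home with the closed fingertips on its top, at up to 22 N, and backed off.

**Last checks:**
- **Height:** the block top reads 90.1 mm above the dock base by the wrist camera, against 90.0 mm on the test head at the start. The side camera gave 90.2 against 89.7, so the two views differ by about 0.4 mm. Both read above the nominal 89 mm.
- **Position and button:** yaw matches the dock within 0.5°. The button face is out at about 25 mm. The cartridge stands about 0.5–0.8 mm off the dock's centre, within the 1 mm play. One view showed a tilt of about 1° (the other almost none).
- **Latch:** I did not pull-test it; I am relying on the button having sprung out.
- **Other items:** the bottle, tray, carton, wrench, pot and the purple, orange and red look-alikes are unchanged in the top view. That picture was taken before the final press, and I did not compare the regulator cap or the screwdriver. The fitting and the pink look-alike did show changed pixels. The arm's shadow falls there in the later picture and nothing went near them, so I take that to be shadow.

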